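# Lower the turntable's pop-up stops in order

### The job

Clear the turntable for the next roll by tapping its three round pop-up stops down with a light fingertip, in this order: the tall tapered one first, then the wide mushroom, then the small domed one, each until its flange sits down on its collar. Do not press one before the one ahead of it is down, and never press hard. Leave the square-headed stop raised, leave the loose things lying where they are, and finish with the hand clear.

Things in the scene. Friction and masses are not known exactly. Their poses are not given: they have to be found in the camera images.
- turntable: Fixed round turntable, 330 mm across, dark steel with a yellow rim; origin on the bench under its centre, face 42 mm above the bench. White strips 22 mm wide, tops 57 mm above the bench, run along its x at y = 0 (270 mm long) and +-118 mm (180 mm long). Four pop-up stops stand between them at the corners of a 130 by 120 mm rectangle; which is at which corner varies.
- taper_top (a point): Centre of the top of the tall tapered stop, a round post 28 mm across that narrows to an 18 mm flat top, the highest of the four; z up. Fully raised (joint 0) the top is 116 mm above the bench, fully down 106 mm. Bare steel, with a flange 30 mm across low on it, over a fixed black collar 44 mm across and 12 mm high.
- taper (a joint): Travel of the tall tapered stop, straight down, in m: 0 fully raised (10 mm gap between flange and collar), 0.010 fully down (flange on collar). Starts at 0 to 0.0015. The stop slides under about 3 N, stays where left, and then stops. Its head is sprung: from 4 N it gives 2 N per mm, up to 6 mm, and rises again; over 25 N is too hard.
- mushroom_top (a point): Centre of the top of the mushroom stop, a round stem with a flat round cap 44 mm across and 8 mm thick; z up. Fully raised (joint 0) the top is 98 mm above the bench, fully down 88 mm. Bare steel, with a flange 30 mm across low on it, over a fixed black collar 44 mm across and 12 mm high.
- mushroom (a joint): Travel of the mushroom stop, straight down, in m: 0 fully raised (10 mm gap between flange and collar), 0.010 fully down (flange on collar). Starts at 0 to 0.0015. The stop slides under about 3 N, stays where left, and then stops. Its head is sprung: from 4 N it gives 2 N per mm, up to 6 mm, and rises again; over 25 N is too hard.
- dome_top (a point): Centre of the top of the small domed stop, a plain round pin 22 mm across with a rounded top, the lowest of the four; z up. Fully raised (joint 0) the top is 90 mm above the bench, fully down 80 mm. Bare steel, with a flange 30 mm across low on it, over a fixed black collar 44 mm across and 12 mm high.
- dome (a joint): Travel of the small domed stop, straight down, in m: 0 fully raised (10 mm gap between flange and collar), 0.010 fully down (flange on collar). Starts at 0 to 0.0015. The stop slides under about 3 N, stays where left, and then stops. Its head is sprung: from 4 N it gives 2 N per mm, up to 6 mm, and rises again; over 25 N is too hard.
- square_top (a point): Centre of the top of the square stop, a round stem with a square head 28 by 28 mm and 16 mm high; z up. Fully raised (joint 0) the top is 106 mm above the bench, fully down 96 mm. It must stay raised. Bare steel, with a flange 30 mm across low on it, over a fixed black collar 44 mm across and 12 mm high.
- square (a joint): Travel of the square stop, straight down, in m: 0 fully raised (10 mm gap between flange and collar), 0.010 fully down (flange on collar). Starts at 0 to 0.0015. The stop slides under about 3 N, stays where left, and then stops. Its head is sprung: from 4 N it gives 2 N per mm, up to 6 mm, and rises again; over 25 N is too hard.
- nut: Loose square brass nut, 30 by 30 by 16 mm with an 18 mm hole, lying on the turntable between two stops; origin at the centre of its underside.
- plug: Loose black round end plug, 40 mm across, 28 mm high, standing on the turntable between the other two stops; origin at the centre of its underside.
- wrench: Loose steel wrench lying on the bench, on the robot's right (-y) of the turntable, along its own x; origin under its middle.
- core: Loose cardboard core, a tube 84 mm across and 110 mm high, standing on the bench on the robot's left (+y) of the turntable; origin at the centre of its underside.
- strip: Loose spare white slide strip, 180 by 22 by 15 mm, lying on the bench at the robot's right (-y); origin at the centre of its underside, length along its x.
- jar: Loose grey jar with a black cap, 64 mm across, 75 mm high, standing on the bench at the robot's left (+y); origin at the centre of its underside.

How it is judged:
By the outcome, as a careful person would: the job done as asked, in the order asked, and still so for the second after the job is handed in, with the robot touching nothing.
It also fails if it takes over 48 s, if anything falls off the work surface, if the arm or the gripper's body presses on something with over 40 N, if the wrist force passes 120 N, or if a joint passes its speed limit or range.

### The arm

A 6-joint arm with a two-finger parallel gripper is mounted at the origin on the work surface. World frame = base frame: x ahead of the robot, y to its left, z up, the work surface at z = 0. Lengths are in m, angles in degrees, forces in N, time in s.
With the tool pointing down it reaches from about 0.4 to 0.825 m from the base axis. Payload 7 kg.
Tool frame: the origin (TCP) lies at the very end of the fingers, on their centre line; the grasp point (between the pads) lies 19 mm behind it (ctrl.grip_point_offset is the distance from the TCP to the grasp point, in m); x points along the fingers, z is the direction in which the jaws open and shut, and the axes are right-handed (so a half turn about x gives the same grasp; the last joint's range is limited). The gripper opens to 88 mm and grips with 3 to 60 N. Pads are 19 mm wide; open, the fingers measure 130 mm over their backs; the gripper's body (78 mm by 193 mm) begins 47 mm behind the grasp point.
Start: joints at [87.496, 20.546, 0.682, 0, -70.136, -16.507], TCP at [0.22, 0.638, 0.227] pointing down, gripper open.
Joint ranges: [-176.03, 176.03], [-82.01, 121.73], [-58.28, 71.71], [-173.87, 95.51], [-174.79, -0.11], [-173.66, 173.66]. Speed limits (degrees/s): [136.94, 136.94, 172.46, 180, 180, 180].

### API

Orientations are given as [roll, pitch, yaw] about the fixed x, y, z axes, in that order (R = Rz(yaw) Ry(pitch) Rx(roll)).
In Python, from plant import get_obs, snapshot, calibration, close_job, ctrl gives the robot as it stands.
- The arm moves only by the tool move_arm, never from a script. Its argument "commands" is a list that holds one entry, the list of rows, each a list of 4 numbers: the shift along the tool's x, y, z in cm, then the turn about the tool's x in rad. In form: [[[dx, dy, dz, spin], ...]]. A call has 1 to 8 rows; each row shifts and turns the commanded pose from where the row before left it, along the tool's axes as they then stand; what a row does not reach is not made up. A row lasts 1/10 s, in which the tool goes at most 50 mm and 8.59 degrees, less where a joint would pass 70% of its speed; a pose out of reach is approached as far as the arm can. A call with a gripper value outside its range is refused whole. "jaw" is the finger opening in cm, from 0 to 8.76, set as the call begins (left out, the last holds). The fingers move at their own pace and stop on an object; the grip force is fixed at half the most. Time passes only in rows, so rows that do not move let the fingers close. It gives the time, the measured TCP pose, the force and the opening at its end, in the units of the state.
- get_obs(): the state, without advancing time (a new reading comes with each control period).
- snapshot(name): name is "scene" or "top" or "wrist"; returns (picture, depth): 384x512x3 uint8, red, green, blue; 384x512 float32, m along the optical axis (not along the pixel's ray), 0 where there is no reading.
- calibration(name): a dict with "mtx" (3x3 intrinsics, pixels), "k1" (the pictures are not rectified: a ray, as slopes to the right and down, at radius r is drawn at 1 + k1 r^2 times it, then the intrinsics apply), "T" (4x4, takes a point from camera to world coordinates); the wrist camera has in their place "tool_from_camera" (4x4, takes a point from camera to tool coordinates, whose origin is the TCP and whose axes are the tool frame's). Camera axes: x right, y up, looking along -z (the intrinsics and any distortion apply to the point x, -y, -z); pixel columns grow to the right and rows downward; lengths in m; the calibration is good to about 2 mm. A picture is of the moment at which its call begins: read the wrist's pose just before it. calibration takes no time and is no camera call.
- close_job(): hands the job in, once; it reports no verdict.
The state is a dict: "clock": time; "joint_pos": joint angles; "qvel": joint speeds; "tau": joint torques, N m; "tool_pos": TCP position; "orientation": TCP orientation; "force": force on the tool from outside, world axes, zero at the start; "moment": the same for the moment, N m; "opening": finger opening in m.
Only numpy, scipy, OpenCV 4.12 (cv2) and the standard library are available. Lean on these libraries where they do the work, as an engineer would, in place of code of your own. Each camera call takes 0.05 s, during which the arm holds its last target. There are 200 camera calls.

## Working session

There is one attempt and no reset: what is moved stays moved. The work goes in short steps, Python scripts to look and compute and a tool call to move; the robot and the scene stay as the last step left them, time stands still between calls to the robot, and variables do not carry over. Pictures are saved under pics/ and viewed, about 8 in all and at most 12, crops included, and the job is handed in when it is done.

Besides the shell and the picture viewer there is one more tool, called as name(argument=value, ...) on one line, values as JSON. move_arm: Moves the arm, as the interface text tells. Its arguments: {"type":"object","properties":{"commands":{"type":"array"},"jaw":{"type":"number"}},"required":["commands"]}

```bash
ls; mkdir -p pics
cat > h.py <<'E'
import numpy as np, cv2
from plant import get_obs, snapshot, calibration, close_job, ctrl
from scipy.spatial.transform import Rotation as R
def pose():
    o=get_obs(); T=np.eye(4); T[:3,:3]=R.from_euler('xyz',o['orientation'],degrees=True).as_matrix(); T[:3,3]=o['tool_pos']; return o,T
def cloud(name):
    o,Tt=pose(); im,d=snapshot(name); c=calibration(name)
    T=c['T'] if 'T' in c else Tt@np.array(c['tool_from_camera'])
    K=np.array(c['mtx']); v,u=np.mgrid[:384,:512].astype(np.float32)
    p=cv2.undistortPoints(np.stack([u,v],-1).reshape(-1,1,2),K,np.array([c['k1'],0,0,0,0.])).reshape(384,512,2)
    P=np.stack([p[...,0]*d,-p[...,1]*d,-d],-1)
    W=P@np.array(T)[:3,:3].T+np.array(T)[:3,3]; W[d==0]=np.nan
    return im,d,W
E
python3 - <<'E'
from h import *
o,T=pose(); print(o, T)
im,d,W=cloud('top'); im2,_,_=cloud('scene')
np.savez('top.npz',im=im,W=W)
cv2.imwrite('pics/a.png',np.hstack([im,im2])[:,:,::-1][:, :]) if 0 else cv2.imwrite('pics/a.png',im[:,:,::-1]); cv2.imwrite('pics/b.png',im2[:,:,::-1])
m=(W[...,2]>0.07)&(W[...,2]<0.13)
n,l,s,c=cv2.connectedComponentsWithStats(m.astype(np.uint8))
for i in range(1,n):
    if s[i,4]>15:
        q=W[l==i]; zt=np.percentile(q[:,2],95); t=q[q[:,2]>zt-.004]; print(s[i],c[i].round(),t.mean(0).round(4),zt.round(4),np.ptp(t,axis=0).round(3))
E
```

```text
pics
{'clock': 0.0, 'joint_pos': array([ 8.74951709e+01,  2.05912657e+01,  6.33840825e-01, -1.99705145e-02,
       -7.01371607e+01, -1.65064452e+01]), 'qvel': array([-0.02761593, -0.04728603, -0.03759383, -0.04228451, -0.02315465,
       -0.03692448]), 'tau': array([-1.02189533e-03, -5.82711411e+01,  2.93067241e+01,  6.99757621e+00,
        6.96762989e-03, -1.51598069e-04]), 'tool_pos': array([0.21975579, 0.63769958, 0.22562559]), 'orientation': array([   5.28164339,   89.90356866, -103.73643171]), 'force': array([ 0.34330696,  0.49813373, -0.64088652]), 'moment': array([0.06160746, 0.01682787, 0.03096738]), 'opening': 0.0879049341210277} [[-3.99648551e-04  9.45415853e-01 -3.25866086e-01  2.19755789e-01]
 [-1.63490567e-03 -3.25866294e-01 -9.45414452e-01  6.37699576e-01]
 [-9.99998584e-01  1.54926798e-04  1.67589773e-03  2.25625595e-01]
 [ 0.00000000e+00  0.00000000e+00  0.00000000e+00  1.00000000e+00]]
[  35   60   70   49 2746] [70. 84.] [0.8589 0.6194 0.1145] 0.1164 [0.144 0.199 0.01 ]
[134  76  17  18  77] [145.  88.] [0.8576 0.3561 0.127 ] 0.1281 [0.053 0.045 0.005]
[ 233   77   
[... 588 characters left out ...]
.013]
[250 162   8  10  63] [253. 166.] [ 0.6277 -0.0315  0.1187] 0.1205 [0.01  0.014 0.004]
[283 174   9  11  87] [287. 178.] [ 0.592  -0.1449  0.1086] 0.1102 [0.025 0.026 0.006]
[234 200   9   9  49] [238. 204.] [0.4963 0.0071 0.0919] 0.0926 [0.016 0.016 0.007]
[106 202  30  27 349] [120. 215.] [0.4253 0.3776 0.1127] 0.1142 [0.081 0.081 0.008]
[267 208  13  14 144] [273. 214.] [ 0.4707 -0.1094  0.1006] 0.1024 [0.039 0.039 0.007]
[ 496  223   16  126 1373] [505. 288.] [ 0.2684 -0.8327  0.1262] 0.1264 [0.32  0.027 0.008]
[355 284  10  12  84] [360. 289.] [ 0.2622 -0.4003  0.0763] 0.0781 [0.031 0.029 0.007]
[246 359   6  17  33] [248. 367.] [ 0.0062 -0.0699  0.126 ] 0.1272 [0.027 0.005 0.005]
```

View pics/a.png

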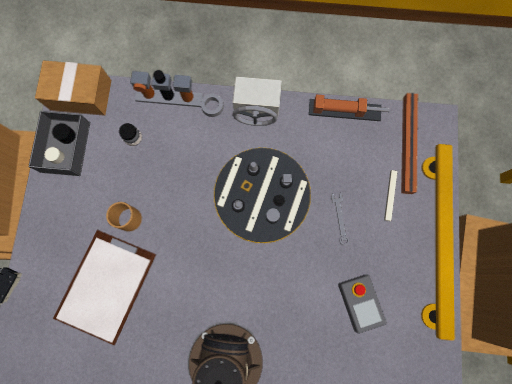

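View pics/b.png

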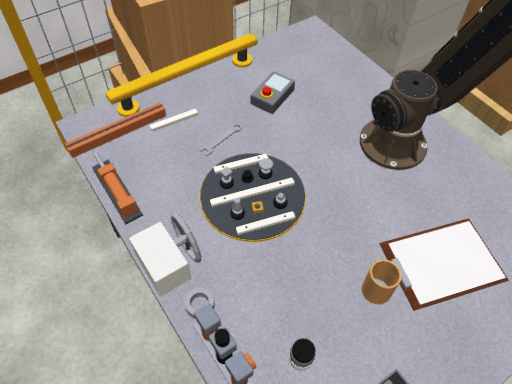

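Run:
```python
from h import *
for n in('top','scene'):
    c=calibration(n); T=np.array(c['T']); print(n,T.round(3).tolist(),c['k1'])
    for z in (0,.227,.4):
        p=np.linalg.inv(T)@[.22,.638,z,1]; print(np.array(c['mtx'])@[p[0]/-p[2],-p[1]/-p[2],1],p[2])
print(calibration('wrist'))
im,d,W=cloud('wrist'); cv2.imwrite('pics/w.png',im[:,:,::-1])
```

```text
top [[0.089, 0.973, -0.211, 0.276], [-0.996, 0.088, -0.015, -0.07], [0.005, 0.212, 0.977, 1.425], [0.0, 0.0, 0.0, 1.0]] 0.025528819712027764
[ 42.97377585 272.44482379   1.        ] -1.3911168284552848
[  2.69314337 271.99542178   1.        ] -1.1692720424491405
[-40.00341682 271.51906582   1.        ] -1.0002009059774974
scene [[-0.829, -0.445, 0.338, 1.03], [0.558, -0.676, 0.48, 0.623], [0.015, 0.587, 0.809, 1.235], [0.0, 0.0, 0.0, 1.0]] -0.04573060745305354
[498.99436552 326.52643435   1.        ] -1.2658979739452894
[542.27738822 292.20263767   1.        ] -1.0822145795389997
[586.59548309 257.05802015   1.        ] -0.9422267943747349
{'mtx': array([[301.06823455,   0.        , 254.72533916],
       [  0.        , 301.06823455, 195.13837154],
       [  0.        ,   0.        ,   1.        ]]), 'k1': -0.07626377776801609, 'tool_from_camera': array([[ 1.30751330e-04,  3.00122189e-01, -9.53900757e-01,
        -1.57454436e-01],
       [ 2.35123548e-04,  9.53900730e-01,  3.00122213e-01,
         8.01141093e-02],
       [ 9.99999964e-01, -2.63525909e-04,  5.41579947e-05,
        -5.81033704e-04],
       [ 0.00000000e+00,  0.00000000e+00,  0.00000000e+00,
         1.00000000e+00]])}
```

View pics/w.png

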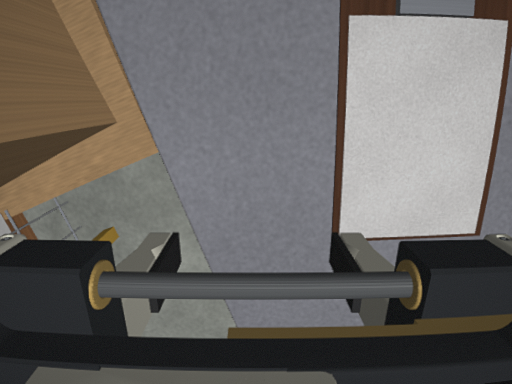

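move_arm(commands=[[[0,2,2.3,0],[0,3,3.5,0],[0,3,3.5,0],[0,3,3.5,0],[0,3,3.5,0],[0,3,3.5,0],[0,3,3.5,0],[0,3,3.5,0]]], jaw=0)

```text
clock: 0.95
tool_pos: [0.3502, 0.3079, 0.2266]
orientation: [-175.1, 90.0, 75.9]
force: [1.6, 0.8, 0.2]
opening: 0.0295
```

move_arm(commands=[[[0,3,3.5,0],[0,3,3.5,0],[0,3,3.5,0],[0,3,3.5,0],[0,3,3.5,0],[0,3,3.5,0],[0,3,3.5,0],[0,3,3.5,0]]])

```text
clock: 1.75
tool_pos: [0.486, -0.035, 0.2267]
orientation: [140.8, 90.0, 31.8]
force: [0.4, 1.5, 0.1]
opening: -0.0001
```

move_arm(commands=[[[0,1,1.2,0],[0,0,0,0],[0,0,0,0]]])

```text
clock: 2.05
tool_pos: [0.491, -0.048, 0.2262]
orientation: [-71.6, 90.0, 179.3]
force: [0.7, 1.4, 0.1]
opening: 0.0008
```

Run:
```python
from h import *
im,d,W=cloud('wrist'); o,T=pose(); print(o['tool_pos'],o['orientation'],o['force'],o['opening'],o['clock'])
m=(W[...,2]>0.074)&(W[...,2]<0.13)
n,l,s,c=cv2.connectedComponentsWithStats(m.astype(np.uint8))
for i in range(1,n):
    if s[i,4]>60:
        q=W[l==i]; zt=np.percentile(q[:,2],97); t=q[q[:,2]>zt-.003]
        (a,b),r=cv2.minEnclosingCircle((t[:,:2]*1000).astype(np.float32)); e=(T[:3,:3].T@(np.r_[a/1000,b/1000,zt]-T[:3,3])*100)
        print(c[i].round(),s[i,4],'mean',t.mean(0).round(4),'circ',round(a,1),round(b,1),'d',round(2*r,1),'zt',zt.round(4),'tool cm',e.round(2))
cv2.imwrite('pics/w2.png',im[:,:,::-1])
```

```text
[ 0.49095563 -0.04741593  0.22636513] [-83.60405205  89.97373862 167.36701706] [-0.57053351 -0.27665335 -0.18597005] 0.0007447903606216813 2.1
[321.  46.] 1203 mean [ 0.5924 -0.1436  0.105 ] circ 592.3 -144.0 d 36.9 zt 0.1063 tool cm [12.   12.74  5.82]
[188.  55.] 885 mean [ 0.6255 -0.0301  0.1149] circ 625.6 -30.2 d 19.4 zt 0.116 tool cm [11.03 12.18 -6.02]
[319. 185.] 1486 mean [ 0.4697 -0.1077  0.0965] circ 469.2 -107.8 d 43.9 zt 0.0977 tool cm [12.86 -0.08  6.42]
[203. 193.] 338 mean [0.4966 0.0093 0.0872] circ 496.5 9.4 d 17.8 zt 0.0886 tool cm [13.78 -1.32 -5.56]
```

View pics/w2.png

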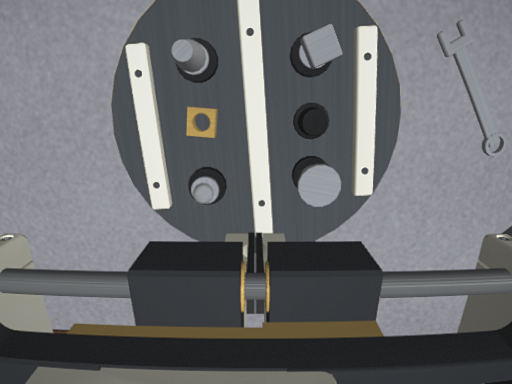

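move_arm(commands=[[[0,3,-1.5,0],[0,3.2,-1.5,0],[1,3,-1.5,0],[2,3,-1.5,0],[3,0,0,0],[3,0,0,0],[0.8,0,0,0],[0,0,0,0]]])

```text
clock: 2.9
tool_pos: [0.6254, -0.0298, 0.1278]
orientation: [-54.4, 89.9, -163.3]
force: [0.3, 1.5, -0.2]
opening: 0.0003
```

```bash
cat > s.py <<'E'
from h import *
o,T=pose(); print(o['tool_pos'].round(4),o['force'].round(2),o['clock'])
E
python3 s.py
```

```text
[ 0.6254 -0.0298  0.1278] [ 0.32  1.46 -0.17] 2.9
```

move_arm(commands=[[[0.15,0,0,0],[0.15,0,0,0],[0.15,0,0,0],[0.15,0,0,0],[0.15,0,0,0],[0.15,0,0,0],[0.15,0,0,0],[0.15,0,0,0]]])

```text
clock: 3.7
tool_pos: [0.6262, -0.0307, 0.1164]
orientation: [-53.7, 90.0, -162.7]
force: [1.3, 0.9, -0.4]
opening: 0.0005
```

move_arm(commands=[[[0.1,0,0,0],[0.1,0,0,0],[0.1,0,0,0],[0.1,0,0,0],[0.1,0,0,0],[0,0,0,0]]])

```text
clock: 4.3
tool_pos: [0.6262, -0.0307, 0.1114]
orientation: [-32.4, 90.0, -141.4]
force: [0.2, -0.1, 1.9]
opening: 0.0005
```

move_arm(commands=[[[0.1,0,0,0],[0.1,0,0,0],[0.1,0,0,0],[0.1,0,0,0],[0,0,0,0]]])

```text
clock: 4.8
tool_pos: [0.6261, -0.0307, 0.1073]
orientation: [-64.9, 90.0, -173.9]
force: [0.5, -0.3, 0.3]
opening: 0.0002
```

move_arm(commands=[[[0.1,0,0,0],[0.1,0,0,0],[0,0,0,0]]])

```text
clock: 5.1
tool_pos: [0.6263, -0.0307, 0.1058]
orientation: [93.3, 90.0, -15.7]
force: [-0.8, -0.5, 5.1]
opening: 0.0003
```

move_arm(commands=[[[0.1,0,0,0],[0,0,0,0]]])

```text
clock: 5.3
tool_pos: [0.6264, -0.0307, 0.105]
orientation: [100.1, 90.0, -8.9]
force: [-1.2, -0.5, 5.3]
opening: 0.0006
```

move_arm(commands=[[[0.1,0,0,0],[0.05,0,0,0],[0,0,0,0]]])

```text
clock: 5.6
tool_pos: [0.6265, -0.0307, 0.1039]
orientation: [100.7, 89.9, -8.3]
force: [-2.0, 0.3, 7.8]
opening: 0.0004
```

move_arm(commands=[[[-0.5,0,0,0],[-3,0,0,0],[-3.5,0,0,0],[-3,-2.5,2.5,0],[0,-3,3,0],[0,-3,3,0],[0,-2.8,2.9,0],[0,-1,1,0]]])

```text
clock: 6.4
tool_pos: [0.4661, -0.1088, 0.203]
orientation: [-126.0, 89.9, 124.9]
force: [0.5, 0.2, 1.0]
opening: 0.0002
```

```bash
cat > m.py <<'E'
from h import *
import sys
im,d,W=cloud('wrist'); o,T=pose(); print(o['tool_pos'].round(4),o['force'].round(1),o['clock'])
m=(W[...,2]>0.070)&(W[...,2]<0.13)
n,l,s,c=cv2.connectedComponentsWithStats(m.astype(np.uint8))
for i in range(1,n):
    if s[i,4]>60:
        q=W[l==i]; zt=np.percentile(q[:,2],97); t=q[q[:,2]>zt-.003]
        (a,b),r=cv2.minEnclosingCircle((t[:,:2]*1000).astype(np.float32)); e=(T[:3,:3].T@(np.r_[a/1000,b/1000,zt]-T[:3,3])*100)
        print(c[i].round(),s[i,4],'circ',round(a,1),round(b,1),'d',round(2*r,1),'zt',zt.round(4),'tool cm',e.round(2))
cv2.imwrite(sys.argv[1],im[:,:,::-1])
E
python3 m.py pics/w3.png
```

```text
[ 0.4659 -0.109   0.2032] [-3.3  0.1 -1.3] 6.45
[246.  35.] 1405 circ 592.1 -143.7 d 36.9 zt 0.1064 tool cm [ 9.68 13.06 -0.84]
[109.  50.] 1130 circ 625.3 -30.5 d 19.1 zt 0.1063 tool cm [  9.7   12.5  -12.63]
[253. 188.] 1711 circ 469.3 -107.7 d 43.6 zt 0.0978 tool cm [10.54  0.28 -0.23]
[133. 196.] 394 circ 496.4 9.3 d 17.5 zt 0.0887 tool cm [ 11.46  -0.99 -12.17]
```

View pics/w3.png

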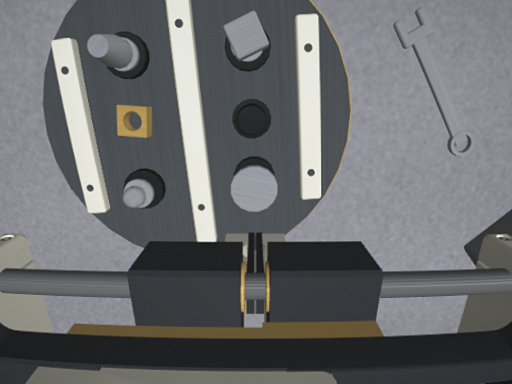

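move_arm(commands=[[[2,0.3,-0.2,0],[3,0,0,0],[3,0,0,0],[1.2,0,0,0],[0.3,0,0,0],[0.1,0,0,0],[0.1,0,0,0],[0,0,0,0]]])

```text
clock: 7.25
tool_pos: [0.4737, -0.1068, 0.107]
orientation: [115.3, 89.9, 6.3]
force: [0.5, 1.0, 0.2]
opening: 0.0003
```

move_arm(commands=[[[0.1,0,0,0],[0.1,0,0,0],[0.1,0,0,0],[0.1,0,0,0],[0.1,0,0,0],[0.1,0,0,0],[0.1,0,0,0],[0,0,0,0]]])

```text
clock: 8.05
tool_pos: [0.4729, -0.1069, 0.0989]
orientation: [-61.6, 90.0, -170.6]
force: [0.3, 0.4, 0.6]
opening: 0.0002
```

move_arm(commands=[[[0,-0.3,0,0],[0.1,0,0,0],[0.1,0,0,0],[0.1,0,0,0],[0.1,0,0,0],[0.1,0,0,0],[0.1,0,0,0],[0,0,0,0]]])

```text
clock: 8.85
tool_pos: [0.4701, -0.1059, 0.0929]
orientation: [-71.8, 90.0, 179.2]
force: [0.7, 0.1, 0.3]
opening: 0.0007
```

move_arm(commands=[[[0.1,0,0,0],[0.1,0,0,0],[0.1,0,0,0],[0.1,0,0,0],[0,0,0,0]]])

```text
clock: 9.35
tool_pos: [0.4701, -0.1059, 0.0889]
orientation: [-72.0, 90.0, 179.0]
force: [0.3, -0.4, 0.8]
opening: 0.0004
```

move_arm(commands=[[[0.1,0,0,0],[0.1,0,0,0],[0,0,0,0]]])

```text
clock: 9.65
tool_pos: [0.4703, -0.106, 0.0872]
orientation: [90.9, 90.0, -18.1]
force: [-1.4, 0.6, 5.7]
opening: 0.0005
```

move_arm(commands=[[[0.1,0,0,0],[0.1,0,0,0],[0,0,0,0]]])

```text
clock: 9.95
tool_pos: [0.4704, -0.106, 0.0855]
orientation: [93.2, 90.0, -15.8]
force: [-2.8, 1.3, 8.7]
opening: 0.0004
```

move_arm(commands=[[[-0.5,0,0,0],[-3,0,0,0],[-3.5,0,0,0],[-3,-0.3,-2.5,0],[0,-0.3,-3,0],[0,-0.4,-3,0],[0,-0.3,-2.7,0],[0,0,-0.6,0]]])

```text
clock: 10.75
tool_pos: [0.4968, 0.0119, 0.185]
orientation: [153.2, 90.0, 44.3]
force: [0.1, -0.4, 0.1]
opening: -0.0
```

```bash
python3 m.py pics/w4.png
```

```text
[0.4968 0.0115 0.1848] [ 0.6  0.5 -0.5] 10.8
[409.  21.] 1733 circ 591.6 -142.7 d 37.0 zt 0.1063 tool cm [ 7.85 13.97 11.52]
[253.  30.] 1087 circ 625.6 -29.9 d 18.7 zt 0.1064 tool cm [ 7.84 13.53 -0.25]
[391. 180.] 1849 circ 469.6 -108.1 d 44.7 zt 0.0886 tool cm [ 9.62  1.31 12.2 ]
[258. 192.] 442 circ 496.3 9.5 d 18.4 zt 0.0886 tool cm [9.62 0.03 0.21]
```

move_arm(commands=[[[2,0,0.2,0],[3,0,0,0],[2.2,0,0,0],[1,0,0,0],[0.3,0,0,0],[0,0,0,0],[0,0,0,0]]])

```text
clock: 11.5
tool_pos: [0.4964, 0.008, 0.101]
orientation: [123.7, 89.9, 14.7]
force: [-0.7, 0.2, 1.2]
opening: 0.0
```

move_arm(commands=[[[0.15,0,0,0],[0.15,0,0,0],[0.15,0,0,0],[0.1,0,0,0],[0.1,0,0,0],[0,0,0,0]]])

```text
clock: 12.1
tool_pos: [0.4955, 0.0079, 0.0934]
orientation: [-51.3, 90.0, -160.3]
force: [0.2, -0.2, 0.1]
opening: 0.0002
```

move_arm(commands=[[[0,0.1,-0.1,0],[0.15,0,0,0],[0.15,0,0,0],[0.1,0,0,0],[0.1,0,0,0],[0.1,0,0,0],[0.1,0,0,0],[0,0,0,0]]])

```text
clock: 12.9
tool_pos: [0.4969, 0.0086, 0.0865]
orientation: [102.5, 90.0, -6.5]
force: [-0.5, -0.9, 1.7]
opening: 0.0004
```

move_arm(commands=[[[0.1,0,0,0],[0.1,0,0,0],[0.1,0,0,0],[0.1,0,0,0],[0.1,0,0,0],[0,0,0,0]]])

```text
clock: 13.5
tool_pos: [0.4969, 0.0086, 0.0814]
orientation: [-50.4, 90.0, -159.4]
force: [0.3, 0.5, 1.9]
opening: 0.0007
```

move_arm(commands=[[[0.1,0,0,0],[0.1,0,0,0],[0,0,0,0]]])

```text
clock: 13.8
tool_pos: [0.497, 0.0086, 0.0796]
orientation: [61.0, 90.0, -48.0]
force: [-0.7, -1.1, 3.7]
opening: 0.0005
```

move_arm(commands=[[[0.1,0,0,0],[0.1,0,0,0],[0,0,0,0]]])

```text
clock: 14.1
tool_pos: [0.4971, 0.0086, 0.0779]
orientation: [102.6, 90.0, -6.4]
force: [-2.2, -0.1, 7.6]
opening: 0.0
```

move_arm(commands=[[[0.1,0,0,0],[0,0,0,0]]])

```text
clock: 14.3
tool_pos: [0.4971, 0.0086, 0.077]
orientation: [100.7, 90.0, -8.3]
force: [-3.3, -0.5, 9.3]
opening: 0.0006
```

Bottomed. Lift clear and check.

move_arm(commands=[[[-0.5,0,0,0],[-3,0,0,0],[-4,0,0,0],[-4,-1,1,0],[-3,-2,2,0],[-0.5,-2,2,0],[0,0,0,0],[0,0,0,0]]])

```text
clock: 15.1
tool_pos: [0.4332, -0.0224, 0.2268]
orientation: [140.7, 89.9, 31.7]
force: [-0.3, -0.1, 0.8]
opening: 0.0004
```

```bash
python3 m.py pics/w5.png
```

```text
[ 0.4335 -0.0223  0.2264] [ 0.7  0.1 -0.2] 15.15
[326. 121.] 1579 circ 469.3 -107.7 d 43.6 zt 0.0886 tool cm [13.78  6.17  6.91]
[206. 132.] 327 circ 496.4 9.6 d 16.9 zt 0.0797 tool cm [14.68  4.91 -5.06]
```

View pics/w5.png

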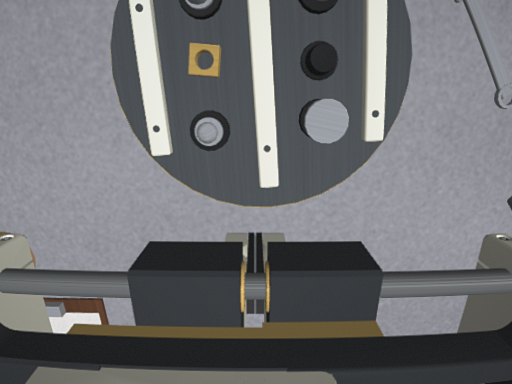

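```bash
python3 -c "
from h import *
print(close_job())"
```

```text
the job is handed in; nothing more can be done
None
```

I pressed the three round stops down with the closed fingertips in the order asked: tapered, mushroom, then dome. I raised the hand clear (fingertips 226 mm above the bench, touching nothing) and handed the job in at about 15 s.

| Stop | Strongest push read | Top height after, by camera | Full-down height |
|---|---|---|---|
| Tapered | about 8 N | 106.3 mm | 106 mm |
| Mushroom | about 9 N | 88.6 mm | 88 mm |
| Dome | about 9 N | 79.7 mm | 80 mm |

- **Seating:** Each push force kept rising above the 4 N spring threshold, which means the flange was on its collar. The mushroom's camera height reads 0.6 mm high. Its force readings put the top at 87.9 to 88.0 mm, so I treated the gap as measurement error.
- **Square stop:** It still read 106.3 mm, fully raised, when last measured just before I pressed the dome. The last picture cut it off, so I did not measure it again.
- **Loose things:** The nut, the plug and the visible part of the wrench looked undisturbed in the last picture. I did not look at the core, spare strip or jar again, but the fingertips stayed well above them.

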